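Prop the soldering hearth's draught wing in the third hole

ROBOT

A 6-joint arm with a two-finger parallel gripper is mounted at the origin on the work surface. World frame = base frame: x ahead of the robot, y to its left, z up, the work surface at z = 0. Lengths are in m, angles in rad, forces in N, time in s.
With the tool pointing down it reaches from about 0.4 to 0.825 m from the base axis. Payload 7 kg.
Tool frame: the origin (TCP) lies at the very end of the fingers, on their centre line; the grasp point (between the pads) lies 19 mm behind it (robot.hold_point_z is the distance from the TCP to the grasp point, in m); z points along the fingers, y is the line along which they close (so a half turn about z gives the same grasp; the last joint's range is limited). The gripper opens to 88 mm and grips with 3 to 60 N. Pads are 19 mm wide; open, the fingers measure 130 mm over their backs; the gripper's body (78 mm by 193 mm) begins 47 mm behind the grasp point.
Start: joints at [1.55, 0.359, 0.012, 0, -1.224, -0.288], TCP at [0.205, 0.643, 0.227] pointing down, gripper open.
Joint ranges: [-3.07, 3.07], [-1.43, 2.12], [-1.02, 1.25], [-3.03, 1.67], [-3.05, -0], [-3.03, 3.03]. Speed limits (rad/s): [2.39, 2.39, 3.01, 3.14, 3.14, 3.14].

INTERFACE

Orientations are given as a 3x3 rotation matrix whose columns are the frame's x, y, z axes.
In Python, from cell import robot gives the robot as it stands. The module is installed in compiled form; this text tells all that it offers.
- The arm moves only by the tool servo_tool, never from a script. Its arguments are lists of equal length, an entry for each row: "gripper": the finger opening in cm, from 0 to 8.76; "travel": the shift along the world's x, y, z in cm, a list of three; "rot": the turn, a rotation vector about the world's x, y, z in degrees, a list of three. In form: {"gripper": [gripper, ...], "travel": [[x, y, z], ...], "rot": [[wx, wy, wz], ...]}. A call has 1 to 20 rows; each row shifts and turns the commanded pose from where the row before left it; what a row does not reach is not made up. A row lasts 1/12 s, in which the tool goes at most 41.7 mm and 7.16 degrees, less where a joint would pass 70% of its speed; a pose out of reach is approached as far as the arm can. A call with a gripper value outside its range is refused whole. The fingers move at their own pace and stop on an object; the grip force is fixed at half the most. Time passes only in rows, so rows that do not move let the fingers close. It gives the time, the measured TCP pose, the force, the opening and the grip force at its end, in the units of the state.
- robot.get_state(): the state, without advancing time (a new reading comes with each control period).
- robot.grab_frame(name): name is "side" or "top"; returns a dict with "image" (384x512x3 uint8, red, green, blue), "range_z" (384x512 float32, m along the optical axis (not along the pixel's ray), 0 where there is no reading), "fx", "fy", "cx", "cy" (pixels), "R" (3x3) and "t" (3): a world point X has camera coordinates R X + t. Camera axes: x right, y down, z forward; pixel columns grow to the right and rows downward; lengths in m; the calibration is good to about 2 mm. A picture is of the moment at which its call begins.
- robot.close_job(): hands the job in; it is judged then, once.
Trained networks look in a picture, given as the dict that the camera call returned (one of the last four; its "shot" number tells which), for a name from the list of things; names that differ only in an ending like _2 or _b are one class to them, and where a whole thing is asked for, a point or a joint stands for the part that bears it (a point fixed in the world has none). Each returns a list of dicts, best first, with "conf" (0 to 1); they miss things now and then, are a little off and sometimes report something else, mostly with a low value. They report only what shows in the picture. A call takes as long as a camera call.
- robot.outline_of(picture, target): "mask" (384x512 bool, what is visible of it).
- robot.spot_point(picture, target): "point" ([x, y, z] in m, in world coordinates, good to about 4 mm: a listed point, or the origin of a listed thing).
The state is a dict: "clock": time; "joints": joint angles; "joint_vel": joint speeds; "effort": joint torques, N m; "ee_pos": TCP position; "ee_rot": TCP orientation; "force": force on the tool from outside, world axes, zero at the start; "wrist_torque": the same for the moment, N m; "gripper_width": finger opening in m; "grasp_force": force on a finger pad.
Only numpy, scipy, OpenCV 4.12 (cv2) and the standard library are available. Lean on these libraries where they do the work, as an engineer would, in place of code of your own. Each camera call takes 0.05 s, during which the arm holds its last target. There are 200 camera calls.

TASK

Set the draught wing of the soldering hearth to its third opening: lift the flat stay bar by its knob, push the wing open with it, and drop the third hole from the wing's pivot (the second from the knob) fully down over the brass peg. Feel for the peg gently, never leaning on it, then let go so that the stay alone holds the wing, and leave everything else on the bench undisturbed.

Things in the scene. Friction and masses are not known exactly. Their poses are not given: they have to be found in the camera images.
- peg_foot: fixed steel foot plate (34 x 64 x 6 mm) on the hearth slab, carrying the brass peg. Origin at the centre of its underside, on the slab's top, 20 mm above the bench; z up, y along its slot. The wing's hinge axis is fixed at x = 175, y = 90 mm in this frame.
- peg_slot (a point): centre of the foot's slot, on its top. The upright brass peg (8 mm diameter, last 1.5 mm tapered to 6.4 mm, tip 18 mm above this point) is clamped fast in the slot anywhere within 16 mm either way of here along the foot's y, on x = 0. Where is NOT reported: see it or feel for it. It is soft: more than 20 N from the stay in any direction spoils it. Friction with the bar about 0.25.
- stay: flat aluminium bar 26 mm wide, 5 mm thick, about 0.12 kg, with four round through holes of 11 mm at 85, 130, 175 and 220 mm from its pivot. Origin on the pivot, at the bar's underside; the bar runs 272 mm along its own -y, z is its upper side. At the start it lies level, swung to the far side (+x) of the peg, and must be lifted to get over the peg.
- stay_pivot (a point): the stay's pivot on the wing, level with the bar's underside. The bar swivels here about vertical (stays where left; -0.6 to 1.3 rad from square to the wing) and hinges up to 0.6 rad upward. A stop keeps it from sinking below level, underside 28 mm above the bench (8 mm above the peg foot's origin): its seated height, to which it falls by its own weight.
- stay_hole3 (a point): centre of the third hole from the pivot (175 mm along the bar from it), on the bar's underside
- stay_knob (a point): centre of the top of the stay's knob, an upright plain steel cylinder of 16 mm diameter and 40 mm height standing on the bar, 250 mm from the pivot (75 mm beyond hole 3): the place to grip
- wing_hinge (a point): point on the wing's upright hinge axis, 28 mm above the bench (level with the stay's underside). Closed, the wing (steel sheet 215 mm long, 118 mm high) runs from here along the peg foot's -x; the stay's pivot is then at (-180, -15) mm from here in the foot's axes and turns about this axis with the wing.
- wing (a joint): opening angle of the draught wing, rad: 0 closed, up to 1.1; opening swings its free end towards the peg foot's +y (clockwise from above). A spring shuts it with 0.4 N m at 0 rad, 0.6 N m at 0.5 rad (2 to 4 N along the stay). With hole 3 on the peg it stands at about 0.45 to 0.7 rad.
- charcoal: black block 70 x 45 x 30 mm lying on the slab, origin under its centre; leave it alone
- coil: steel ring 40 mm across, 8 mm high on the slab, origin under its centre; leave it alone
- jar: lidded glass jar 76 mm wide, 110 mm high; leave it alone
- dish: white dish 90 mm across, 20 mm high; leave it alone
- bench_block: steel bench block 100 x 70 x 30 mm; leave it alone
- hammer: wooden-handled hammer lying on the bench; leave it alone
- bangle: brass bangle 68 mm across, 12 mm high; leave it alone

How it is judged:
On the way, in this order (a step that is already met when the one before it is completed fails the run):
1. the stay is lifted, its third hole higher than 17 mm above the slab (z of stay_hole3 in the frame of peg_foot above 0.017 m), for 0.1 s.
2. the third hole is down over the peg with the wing open (z of stay_hole3 in the frame of peg_foot below 0.0125 m and x of stay_hole3 in the frame of peg_foot between -0.006 and 0.006 m and y of stay_hole3 in the frame of peg_foot between -0.021 and 0.021 m and value of joint wing above 0.3 rad), for 0.2 s.
At the end, for the whole second after the job is handed in: The stay lies down at its seated height (hole 3's underside less than 12.5 mm above the slab) with its third hole over the peg (within 6 mm across and 21 mm along the slot of the foot's centre), the wing held open beyond 0.3 rad and at rest, and the stay released (all of step 2 and velocity of joint wing between -0.03 and 0.03 rad/s and linear speed of stay below 0.02 m/s and contact force between the fingers and stay below 0.05 N); the robot touches nothing.
It fails at once if the stay is pressed on the peg or its foot with more than 20 N (contact force between stay and peg_foot above 20 N).
It fails at once if a bystander is moved more than 20 mm (distance of any of charcoal, coil, jar, dish, bench_block, hammer, bangle from where it was at the start of the episode above 0.02 m).
It also fails if it takes over 69 s, if anything falls off the work surface, if the arm or the gripper's body presses on something with over 40 N, if the wrist force passes 120 N, or if a joint passes its speed limit or range.

## Working session

There is one attempt and no reset: what is moved stays moved. The work goes in short steps, Python scripts to look and compute and a tool call to move; the robot and the scene stay as the last step left them, time stands still between calls to the robot, and variables do not carry over. Pictures are saved under pics/ and viewed, at most 10 in all, crops included, and the job is handed in when it is done.

Besides the shell and the picture viewer there is one more tool, called after "Call:" by a JSON object that holds its "method" and its "body", one argument or row to a line. servo_tool: Moves the arm, as the interface text tells. Its arguments: {"type":"object","properties":{"gripper":{"type":"array"},"travel":{"type":"array"},"rot":{"type":"array"}},"required":["gripper","travel","rot"]}

```bash
mkdir -p pics; cat > h.py <<'E'
import numpy as np, cv2
from cell import robot
def save(f,name,box=None,scale=1):
    im=f["image"][:,:,::-1]
    if box: im=im[box[1]:box[3],box[0]:box[2]]
    cv2.imwrite("pics/"+name,cv2.resize(im,None,fx=scale,fy=scale,interpolation=cv2.INTER_CUBIC))
def spots(f,names):
    for n in names:
        for d in robot.spot_point(f,n)[:2]: print(n,np.round(d["point"],4),round(d["conf"],2))
def px(f,X):
    c=f["R"]@np.array(X)+f["t"]; return f["fx"]*c[0]/c[2]+f["cx"],f["fy"]*c[1]/c[2]+f["cy"]
def ray(f,u,v,z):  # point on pixel's ray at world height z
    d=f["R"].T@np.array([(u-f["cx"])/f["fx"],(v-f["cy"])/f["fy"],1]); o=-f["R"].T@f["t"]
    return o+d*(z-o[2])/d[2]
E
python3 - <<'E'
from h import *
s=robot.get_state();print(s["clock"],s["ee_pos"],np.round(s["ee_rot"],3).tolist())
a=robot.grab_frame("top");b=robot.grab_frame("side")
save(a,"top0.png",scale=1.5);save(b,"side0.png",scale=1.5)
for f in(a,b):
    print("--");spots(f,["peg_foot","peg_slot","stay","stay_pivot","stay_hole3","stay_knob","wing_hinge","charcoal","coil","jar"])
E
```

```text
0.0 [0.20502445 0.64259242 0.22565838] [[0.953, -0.304, -0.0], [-0.304, -0.953, -0.002], [0.0, 0.002, -1.0]]
--
peg_foot [ 0.4987 -0.0005  0.0193] 0.74
peg_foot [0.7039 0.398  0.0039] 0.48
peg_slot [ 0.4968 -0.0039  0.0269] 0.56
stay [0.4964 0.0695 0.0277] 0.87
stay_pivot [0.4961 0.0676 0.0232] 0.79
stay_hole3 [ 0.5882 -0.0804  0.0284] 0.93
stay_knob [ 0.6284 -0.1421  0.0724] 0.64
wing_hinge [0.6789 0.0661 0.0328] 0.67
charcoal [0.6171 0.0303 0.019 ] 0.61
charcoal [0.4975 0.0702 0.0226] 0.24
coil [ 0.6594 -0.0256  0.0224] 0.37
jar [ 0.3992 -0.3052  0.001 ] 0.72
jar [0.7012 0.3978 0.001 ] 0.62
--
peg_foot [ 0.4882 -0.003   0.0175] 0.76
peg_slot [7.005e-01 4.040e-01 6.000e-04] 0.65
peg_slot [ 0.4924 -0.0084  0.0259] 0.6
stay [0.4944 0.0718 0.0256] 0.73
stay_pivot [0.495  0.0723 0.0298] 0.68
stay_pivot [0.6153 0.0349 0.0204] 0.16
stay_hole3 [ 0.5877 -0.0804  0.0245] 0.96
stay_hole3 [ 0.4911 -0.0025  0.0267] 0.48
stay_knob [ 0.6306 -0.1412  0.0744] 0.81
wing_hinge [0.6791 0.0631 0.0282] 0.65
wing_hinge [ 0.5595 -0.3763 -0.0015] 0.15
charcoal [0.6107 0.0319 0.0223] 0.45
coil [ 0.6567 -0.0286  0.0193] 0.51
jar [ 7.032e-01  4.023e-01 -4.000e-04] 0.9
```

View pics/top0.png

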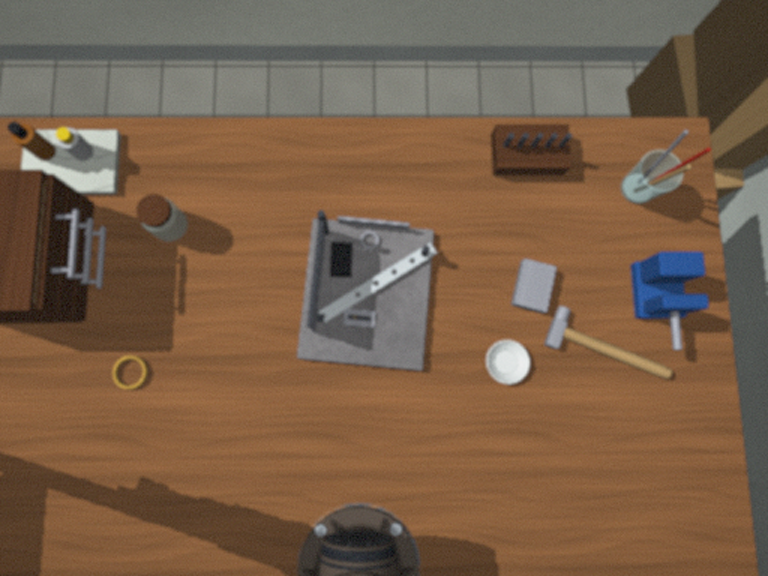

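View pics/side0.png

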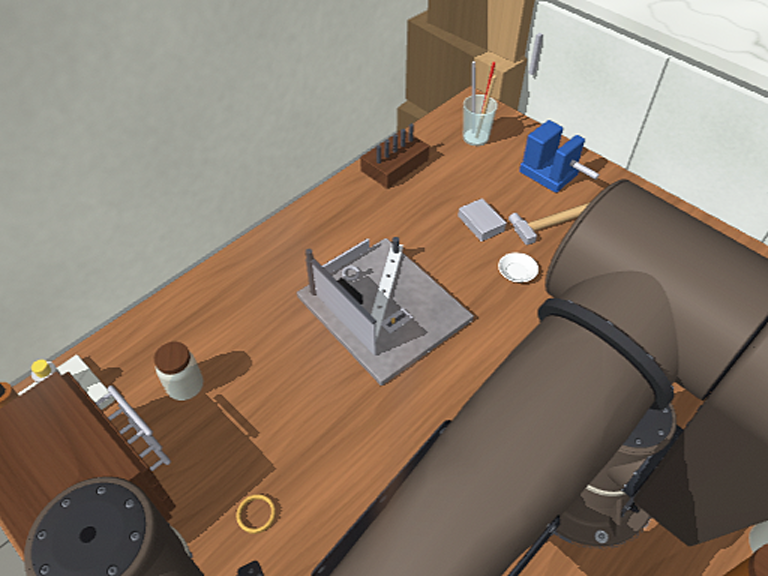

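```bash
cat >> h.py <<'E'
from scipy.optimize import fsolve
def rot(a): return np.array([[np.cos(a),-np.sin(a)],[np.sin(a),np.cos(a)]])
def pivot(F,yaw,th):  # world xy of pivot at wing angle th
    return F+rot(yaw)@(np.array([.175,.09])+rot(-th)@np.array([-.18,-.015]))
def knob_for(F,yaw,peg,th0=.55,L=.25):  # knob xy putting hole3 on peg; wing angle
    th=fsolve(lambda t:np.linalg.norm(pivot(F,yaw,t[0])-peg)-.175,th0)[0]
    P=pivot(F,yaw,th); return P+(peg-P)*L/.175,th,P
E
python3 - <<'E'
from h import *
a=robot.grab_frame("top");b=robot.grab_frame("side")
save(a,"top1.png",(185,130,305,255),4.8);save(b,"side1.png",(190,150,325,260),5.5)
def cloud(f,m):
    v,u=np.nonzero(m&(f["range_z"]>0));z=f["range_z"][v,u]
    return (np.c_[(u-f["cx"])/f["fx"]*z,(v-f["cy"])/f["fy"]*z,z]-f["t"])@f["R"]
for nm,f in(("top",a),("side",b)):
    m=np.ones((384,512),bool);c=cloud(f,m)
    k=c[(np.hypot(c[:,0]-.629,c[:,1]+.142)<.02)&(c[:,2]>.062)&(c[:,2]<.09)];print(nm,"knobtop",len(k),k.mean(0) if len(k) else 0)
    w=c[(c[:,2]>.12)&(c[:,2]<.16)&(abs(c[:,0]-.58)<.13)&(abs(c[:,1]-.07)<.05)]
    if len(w): print("wing top",w[:,2].max(),np.polyfit(w[:,0],w[:,1],1),w[:,0].min(),w[:,0].max())
    q=c[(c[:,2]>.03)&(c[:,0]>.65)&(c[:,0]<.75)&(c[:,1]<.03)&(c[:,1]>-.16)];print("backwall",len(q),q.min(0),q.max(0)) if len(q) else 0
    for n in("stay","peg_foot"):
        o=robot.outline_of(f,n)
        if o:
            k=cloud(f,o[0]["mask"]);
            if n=="stay":
                k=k[(k[:,2]>.022)&(k[:,2]<.045)]
            else: k=k[(k[:,2]>.02)&(k[:,2]<.035)]
            r=cv2.minAreaRect((k[:,:2]*1000).astype(np.float32));print(n,o[0]["conf"],len(k),np.median(k,0),r)
F=np.array([.497,-.002]);yaw=np.deg2rad(-7)
print([np.round(np.r_[i],3) for i in knob_for(F,yaw,F)],pivot(F,yaw,0))
E
```

```text
top knobtop 22 [ 0.62481361 -0.14275088  0.07204324]
wing top 0.1594906802764792 [-0.10484158  0.1357455 ] 0.4604870803484776 0.6813274354737148
backwall 179 [ 0.66083815 -0.11003162  0.03006072] [0.69725528 0.02918175 0.05989522]
peg_foot 0.59 210 [ 0.48971718 -0.00429152  0.02622361] ((490.6027526855469, -5.8630828857421875), (62.76470947265625, 34.12653732299805), 81.74420166015625)
side knobtop 21 [ 0.62693571 -0.13829877  0.06973855]
wing top 0.15959013116339127 [-0.09387927  0.13457028] 0.462881162547015 0.6848707848784751
backwall 197 [ 0.65392338 -0.11015393  0.03003212] [0.70073816 0.02254247 0.06130977]
stay 0.94 373 [ 0.57392277 -0.05197964  0.03202024] ((576.3836059570312, -56.19335174560547), (27.24699592590332, 243.17433166503906), 32.612266540527344)
peg_foot 0.49 181 [ 0.49121393 -0.00187159  0.02566233] ((493.5369873046875, -2.4058380126953125), (65.94361877441406, 36.530128479003906), 87.80393981933594)
[array([ 0.481, -0.075]), array([0.569]), array([0.533, 0.169])] [0.50117747 0.07305031]
```

View pics/top1.png

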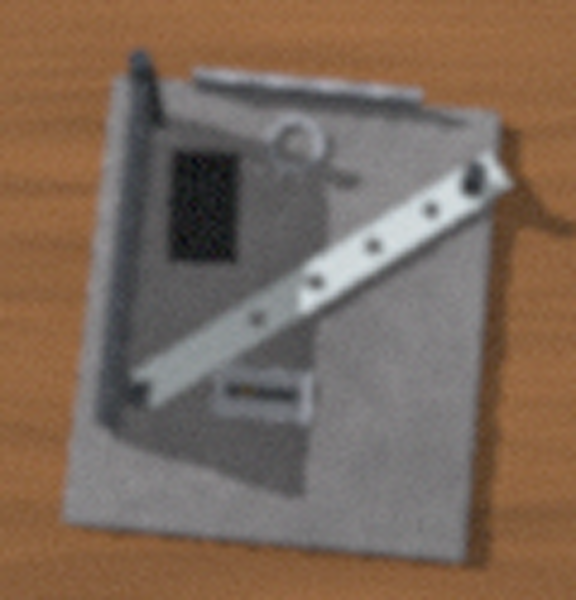

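View pics/side1.png

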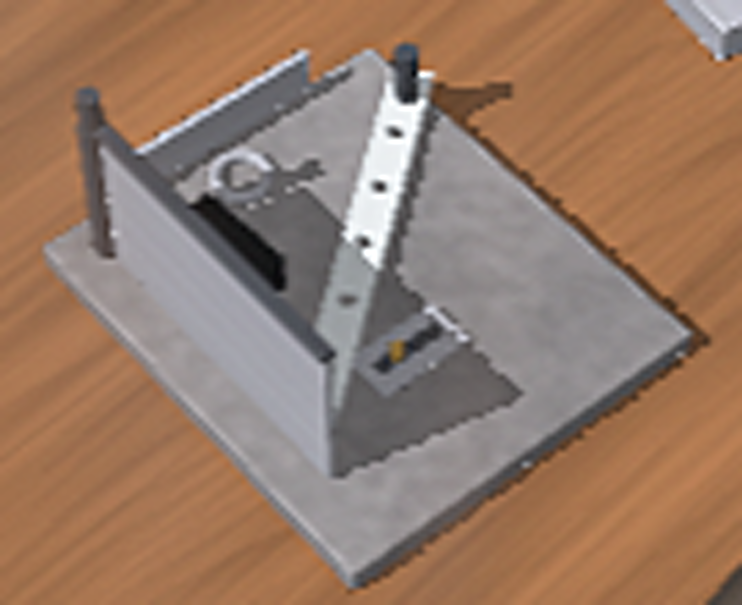

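```bash
python3 - <<'E'
from h import *
a=robot.grab_frame("top");b=robot.grab_frame("side")
L=[]
for f,(u0,v0) in((a,(237,211)),(b,(262,213))):
    im=f["image"].astype(float);w=np.zeros((384,512));s=np.s_[v0-7:v0+8,u0-7:u0+8]
    w[s]=np.clip(im[s][...,0]-im[s][...,2]-25,0,None)
    print(np.round(w[s]).astype(int))
    v,u=np.nonzero(w);ww=w[v,u];c=(u@ww/ww.sum(),v@ww/ww.sum());print(c)
    for z in(.026,.035,.044):print(z,ray(f,*c,z))
yaw=np.deg2rad(-6)
H=np.array([.679,.065]);print("F from hinge",H-rot(yaw)@[.175,.09]);P=np.array([.4955,.070]);print("F from pivot",P-rot(yaw)@[-.005,.075])
E
```

```text
[[0 0 0 0 0 0 0 0 0 0 0 0 0 0 0]
 [0 0 0 0 0 0 0 0 0 0 0 0 0 0 0]
 [0 0 0 0 0 0 0 0 0 0 0 0 0 0 0]
 [0 0 0 0 0 0 0 0 0 0 0 0 0 0 0]
 [0 0 0 0 0 0 0 0 0 0 0 0 0 0 0]
 [0 0 0 0 0 0 0 0 0 0 0 0 0 0 0]
 [0 0 0 0 0 0 0 0 0 0 0 0 0 0 0]
 [0 0 0 0 0 0 0 0 0 0 0 0 0 0 0]
 [0 0 0 0 0 0 0 0 0 0 0 0 0 0 0]
 [0 0 0 0 0 0 0 0 0 0 0 0 0 0 0]
 [0 0 0 0 0 0 0 0 0 0 0 0 0 0 0]
 [0 0 0 0 0 0 0 0 0 0 0 0 0 0 0]
 [0 0 0 0 0 0 0 0 0 0 0 0 0 0 0]
 [0 0 0 0 0 0 0 0 0 0 0 0 0 0 0]
 [0 0 0 0 0 0 0 0 0 0 0 0 0 0 0]]
(np.float64(nan), np.float64(nan))
0.026 [nan nan nan]
0.035 [nan nan nan]
0.044 [nan nan nan]
[[ 0  0  0  0  0  0  0  0  0  0  0  0  0  0  0]
 [ 0  0  0  0  0  0  0  0  0  0  0  0  0  0  0]
 [ 0  0  0  0  0  0  0  0  0  0  0  0  0  0  0]
 [ 0  0  0  0  0  0  0  0  0  0  0  0  0  0  0]
 [ 0  0  0  0  0  0  0  0  0  0  0  0  0  0  0]
 [ 0  0  0  0  0  0  0  0  0  0  0  0  0  0  0]
 [ 0  0  0  0  0  0 36 66 13  0  0  0  0  0  0]
 [ 0  0  0  0  0  0 46 68  5  0  0  0  0  0  0]
 [ 0  0  0  0  0  0 53 67  5  0  0  0  0  0  0]
 [ 0  0  0  0  0  0 27 23  0  0  0  0  0  0  0]
 [ 0  0  0  0  0  0  0  0  0  0  0  0  0  0  0]
 [ 0  0  0  0  0  0  0  0  0  0  0  0  0  0  0]
 [ 0  0  0  0  0  0  0  0  0  0  0  0  0  0  0]
 [ 0  0  0  0  0  0  0  0  0  0  0  0  0  0  0]
 [ 0  0  0  0  0  0  0  0  0  0  0  0  0  0  0]]
(np.float64(261.6601466992665), np.float64(213.26894865525674))
0.026 [0.4971843  0.00240849 0.026     ]
0.035 [0.4927304  0.00712176 0.035     ]
0.044 [0.48827649 0.01183503 0.044     ]
F from hinge [ 0.49555111 -0.00621449]
F from pivot [ 0.49263297 -0.00511178]<stdin>:8: RuntimeWarning: invalid value encountered in scalar divide
```

Call:
{"method": "servo_tool", "body": {
  "gripper": [5,5,5,5,5,5,5,5,5,5,5,5,5,5,5,5],
  "travel": [
    [1.4,-2.6,0],
    [1.4,-2.6,0],
    [1.4,-2.6,0],
    [1.4,-2.6,0],
    [1.4,-2.6,0],
    [1.4,-2.6,0],
    [1.4,-2.6,0],
    [1.4,-2.6,0],
    [1.4,-2.6,0],
    [1.4,-2.6,0],
    [1.4,-2.6,0],
    [1.4,-2.6,0],
    [1.4,-2.6,0],
    [1.4,-2.6,0],
    [1.4,-2.6,0],
    [0,0,0]
  ],
  "rot": [
    [0,0,-2.7],
    [0,0,-2.7],
    [0,0,-2.7],
    [0,0,-2.7],
    [0,0,-2.7],
    [0,0,-2.7],
    [0,0,-2.7],
    [0,0,-2.7],
    [0,0,-2.7],
    [0,0,-2.7],
    [0,0,-2.7],
    [0,0,-2.7],
    [0,0,-2.7],
    [0,0,-2.7],
    [0,0,-2.7],
    [0,0,0]
  ]
}}

```text
clock: 2.83
ee_pos: [0.4162, 0.2496, 0.2268]
ee_rot: [[0.522, -0.853, 0.0], [-0.853, -0.522, -0.0], [0.0, 0.0, -1.0]]
force: [0.6, 0.1, -0.1]
gripper_width: 0.0502
grasp_force: 0.0
```

Call:
{"method": "servo_tool", "body": {
  "gripper": [5,5,5,5,5,5,5,5,5,5,5,5,5,5,5,5,5],
  "travel": [
    [1.4,-2.6,0],
    [1.4,-2.6,0],
    [1.4,-2.6,0],
    [1.4,-2.6,0],
    [1.4,-2.6,0],
    [1.4,-2.6,0],
    [1.4,-2.6,0],
    [1.4,-2.6,0],
    [1.4,-2.6,0],
    [1.4,-2.6,0],
    [1.4,-2.6,0],
    [1.4,-2.6,0],
    [1.4,-2.6,-1.5],
    [1.4,-2.6,-2.5],
    [1.4,-2.7,-3],
    [0,0,-3],
    [0,0,0]
  ],
  "rot": [
    [0,0,0],
    [0,0,0],
    [0,0,0],
    [0,0,0],
    [0,0,0],
    [0,0,0],
    [0,0,0],
    [0,0,0],
    [0,0,0],
    [0,0,0],
    [0,0,0],
    [0,0,0],
    [0,0,0],
    [0,0,0],
    [0,0,0],
    [0,0,0],
    [0,0,0]
  ]
}}

```text
clock: 4.25
ee_pos: [0.6212, -0.1384, 0.1204]
ee_rot: [[0.524, -0.852, -0.01], [-0.852, -0.524, 0.001], [-0.006, 0.008, -1.0]]
force: [-1.3, 0.4, -1.7]
gripper_width: 0.0498
grasp_force: 0.0
```

```bash
python3 - <<'E'
from h import *
s=robot.get_state();print(s["clock"],s["ee_pos"],s["force"],s["joints"])
b=robot.grab_frame("side");a=robot.grab_frame("top")
print(ray(a,237.1,211.5,.035))
spots(b,["stay_knob","stay_hole3"]);spots(a,["stay_knob","stay_hole3"])
print(px(b,s["ee_pos"]),px(b,[.627,-.142,.073]))
save(b,"side2.png",(190,60,340,260),3)
E
```

```text
4.25 [ 0.62122641 -0.13836483  0.12036134] [-1.25521512  0.39788547 -1.67471328] [ 0.08582478  0.38467463 -0.20474106 -0.00218993 -0.99147844  0.4669647 ]
[0.49024452 0.00156736 0.035     ]
stay_knob [ 0.6298 -0.1397  0.0724] 0.89
stay_hole3 [ 0.5874 -0.0772  0.0278] 0.97
stay_knob [ 0.6275 -0.1412  0.07  ] 0.57
stay_hole3 [ 0.5888 -0.0779  0.0274] 0.95
(np.float64(264.63112104901114), np.float64(150.5066399614465)) (np.float64(263.9445332380354), np.float64(158.81097745268832))
```

View pics/side2.png

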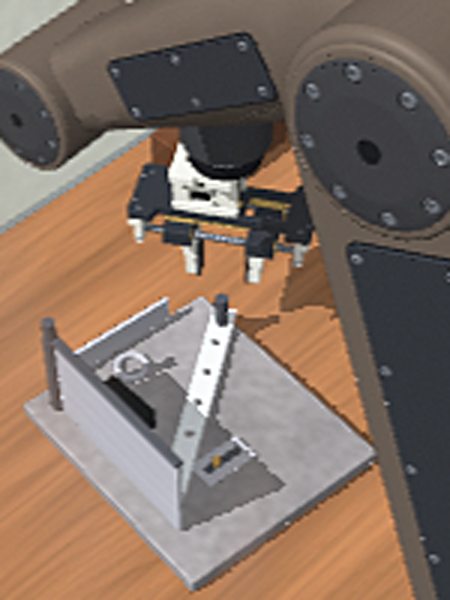

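Call:
{"method": "servo_tool", "body": {
  "gripper": [5,5,5,5,5,5,5,5,0,0,0,0,0,0,0,0],
  "travel": [
    [0.2,0.1,0],
    [0,0,-2],
    [0,0,-2],
    [0,0,-2],
    [0,0,-1.5],
    [0,0,-1.1],
    [0,0,0],
    [0,0,0],
    [0,0,0],
    [0,0,0],
    [0,0,0],
    [0,0,0],
    [0,0,0],
    [0,0,0],
    [0,0,0],
    [0,0,0]
  ],
  "rot": [
    [0,0,0],
    [0,0,0],
    [0,0,0],
    [0,0,0],
    [0,0,0],
    [0,0,0],
    [0,0,0],
    [0,0,0],
    [0,0,0],
    [0,0,0],
    [0,0,0],
    [0,0,0],
    [0,0,0],
    [0,0,0],
    [0,0,0],
    [0,0,0]
  ]
}}

```text
clock: 5.88
ee_pos: [0.6269, -0.1363, 0.0414]
ee_rot: [[0.527, -0.85, 0.0], [-0.85, -0.527, -0.0], [0.0, -0.0, -1.0]]
force: [0.9, -0.1, 1.1]
gripper_width: 0.0155
grasp_force: 30.0
```

Call:
{"method": "servo_tool", "body": {
  "gripper": [0,0,0,0,0,0,0,0,0,0,0,0],
  "travel": [
    [0,0,0.3],
    [0,0.02,0.4],
    [-0.02,0.03,0.4],
    [-0.02,0.04,0.4],
    [-0.03,0.05,0.4],
    [-0.04,0.05,0.4],
    [-0.04,0.06,0.4],
    [-0.04,0.06,0.4],
    [0,0,0],
    [0,0,0],
    [0,0,0],
    [0,0,0]
  ],
  "rot": [
    [-0.7,-0.4,0],
    [-0.8,-0.5,0],
    [-0.8,-0.5,0],
    [-0.8,-0.5,0],
    [-0.8,-0.5,0],
    [-0.8,-0.5,0],
    [-0.8,-0.5,0],
    [-0.7,-0.4,0],
    [0,0,0],
    [0,0,0],
    [0,0,0],
    [0,0,0]
  ]
}}

```text
clock: 6.88
ee_pos: [0.6249, -0.1332, 0.0722]
ee_rot: [[0.523, -0.85, 0.066], [-0.843, -0.527, -0.108], [0.126, 0.001, -0.992]]
force: [0.7, -0.2, 0.2]
gripper_width: 0.0154
grasp_force: 30.0
```

```bash
python3 - <<'E'
from h import *
s=robot.get_state();print(s["ee_pos"],s["force"])
b=robot.grab_frame("side");a=robot.grab_frame("top")
spots(b,["stay_knob","stay_hole3","stay_pivot"]);spots(a,["stay_knob","stay_hole3","stay_pivot"])
yaw=np.deg2rad(-6);F=np.array([.494,-.0055])
for p in([.493,.001],[.493,.005],[.4935,.009]):
  p=np.array(p);k,th,P=knob_for(F,yaw,p);d=(p-P)/.175;print(k,th,P,d,np.degrees(np.arctan2(d[1],d[0])),"pivot0",pivot(F,yaw,0))
E
```

```text
[ 0.62493447 -0.13323946  0.07215232] [ 0.70904153 -0.24906446  0.17867285]
stay_knob [ 0.6262 -0.1315  0.1012] 0.7
stay_hole3 [ 0.5864 -0.077   0.0465] 0.88
stay_pivot [0.4985 0.0713 0.0277] 0.82
stay_knob [ 0.6257 -0.136   0.1027] 0.9
stay_knob [ 3.983e-01 -3.071e-01  3.000e-04] 0.64
stay_hole3 [ 0.5851 -0.0746  0.051 ] 0.82
stay_pivot [0.4994 0.0681 0.0251] 0.83
[ 0.47661142 -0.07218753] 0.6059760830079914 [0.53124001 0.1717709 ] [-0.21851435 -0.97583373] -102.62178879699906 pivot0 [0.49686703 0.06961178]
[ 0.4755242  -0.06793556] 0.6295162254681188 [0.53377687 0.17518298] [-0.2330107  -0.97247417] -103.47438929207853 pivot0 [0.49686703 0.06961178]
[ 0.47508077 -0.06370304] 0.6538082505081154 [0.53647821 0.17864042] [-0.24558978 -0.96937385] -104.21669031508033 pivot0 [0.49686703 0.06961178]
```

Call:
{"method": "servo_tool", "body": {
  "gripper": [0,0,0,0,0,0,0,0,0,0,0,0,0,0,0,0,0,0,0,0],
  "travel": [
    [-0.2,0.1,0],
    [-0.5,0.25,0],
    [-0.5,0.25,0],
    [-0.5,0.25,0],
    [-0.5,0.25,0],
    [-0.5,0.25,0],
    [-0.5,0.25,0],
    [-0.5,0.25,0],
    [-0.5,0.25,0],
    [-0.5,0.25,0],
    [-0.5,0.25,0],
    [-0.5,0.25,0],
    [-0.5,0.25,0],
    [-0.5,0.25,0],
    [-0.5,0.25,0],
    [-0.5,0.25,0],
    [-0.5,0.25,0],
    [-0.5,0.25,0],
    [-0.5,0.25,0],
    [-0.3,0.15,0]
  ],
  "rot": [
    [0,0,-1],
    [0,0,-1.6],
    [0,0,-1.6],
    [0,0,-1.6],
    [0,0,-1.6],
    [0,0,-1.6],
    [0,0,-1.6],
    [0,0,-1.6],
    [0,0,-1.6],
    [0,0,-1.6],
    [0,0,-1.6],
    [0,0,-1.6],
    [0,0,-1.6],
    [0,0,-1.6],
    [0,0,-1.6],
    [0,0,-1.6],
    [0,0,-1.6],
    [0,0,-1.6],
    [0,0,-1.6],
    [0,0,-1]
  ]
}}

```text
clock: 8.95
ee_pos: [0.5288, -0.086, 0.0723]
ee_rot: [[0.015, -1.0, 0.0], [-0.992, -0.015, -0.127], [0.127, 0.002, -0.992]]
force: [-1.1, -3.8, 0.8]
gripper_width: 0.0155
grasp_force: 30.0
```

Call:
{"method": "servo_tool", "body": {
  "gripper": [0,0,0,0,0,0,0,0,0,0,0,0,0,0,0],
  "travel": [
    [-0.4,0.2,0],
    [-0.5,0.25,0],
    [-0.5,0.25,0],
    [-0.5,0.25,0],
    [-0.5,0.25,0],
    [-0.5,0.25,0],
    [-0.5,0.25,0],
    [-0.5,0.25,0],
    [-0.5,0.25,0],
    [-0.5,0.25,0],
    [-0.3,0.15,0],
    [-0.1,0.05,0],
    [0,0,0],
    [0,0,0],
    [0,0,0]
  ],
  "rot": [
    [0,0,-1.6],
    [0,0,-1.6],
    [0,0,-1.6],
    [0,0,-1.6],
    [0,0,-1.6],
    [0,0,-1.6],
    [0,0,-1.6],
    [0,0,-1.6],
    [0,0,-1],
    [0,0,0],
    [0,0,0],
    [0,0,0],
    [0,0,0],
    [0,0,0],
    [0,0,0]
  ]
}}

```text
clock: 10.2
ee_pos: [0.4771, -0.0592, 0.0723]
ee_rot: [[-0.22, -0.975, -0.029], [-0.967, 0.221, -0.123], [0.127, 0.001, -0.992]]
force: [0.7, -4.9, -0.5]
gripper_width: 0.0155
grasp_force: 30.0
```

```bash
python3 - <<'E'
from h import *
s=robot.get_state();print(s["ee_pos"],s["force"],np.round(s["ee_rot"],3))
b=robot.grab_frame("side");a=robot.grab_frame("top")
spots(b,["stay_knob","stay_hole3","stay_pivot"]);spots(a,["stay_knob","stay_hole3","stay_pivot"])
save(b,"side3.png",(190,130,325,260),5)
E
```

```text
[ 0.47710378 -0.05924104  0.07233756] [ 0.68869236 -4.88638469 -0.4661593 ] [[-0.22  -0.975 -0.029]
 [-0.967  0.221 -0.123]
 [ 0.127  0.001 -0.992]]
stay_knob [ 0.4753 -0.0578  0.1005] 0.89
stay_knob [ 0.4936 -0.0045  0.0254] 0.18
stay_hole3 [0.49   0.0056 0.0453] 0.6
stay_pivot [0.5325 0.1761 0.025 ] 0.84
```

View pics/side3.png

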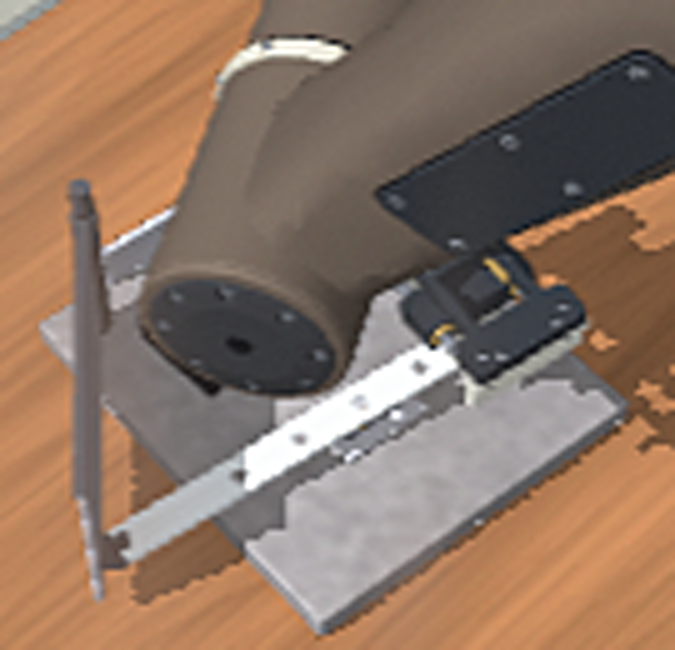

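Call:
{"method": "servo_tool", "body": {
  "gripper": [0,0,0,0,0,0,0,0],
  "travel": [
    [0,-0.01,-0.1],
    [0,0,-0.1],
    [0,-0.01,-0.1],
    [0,-0.01,-0.1],
    [0,0,-0.1],
    [0,-0.01,-0.1],
    [0,0,0],
    [0,0,0]
  ],
  "rot": [
    [0.22,-0.05,0],
    [0.22,-0.05,0],
    [0.22,-0.05,0],
    [0.22,-0.05,0],
    [0.22,-0.05,0],
    [0.22,-0.05,0],
    [0,0,0],
    [0,0,0]
  ]
}}

```text
clock: 11.27
ee_pos: [0.4769, -0.0597, 0.0663]
ee_rot: [[-0.22, -0.975, -0.024], [-0.97, 0.222, -0.1], [0.103, 0.001, -0.995]]
force: [-0.8, -4.0, -0.1]
gripper_width: 0.0151
grasp_force: 30.0
```

```bash
python3 - <<'E'
from h import *
b=robot.grab_frame("side")
spots(b,["stay_knob","stay_hole3","stay_pivot"])
for z in(.044,.045,.05): print(z,px(b,[.493,.005,z]))
print(px(b,[.503,.005,.045]),px(b,[.493,.015,.045]))
save(b,"side4.png",(235,185,290,230),12)
E
```

```text
stay_knob [ 0.4775 -0.0611  0.0963] 0.88
stay_hole3 [0.4908 0.0071 0.0419] 0.65
stay_pivot [0.531  0.1785 0.0272] 0.93
stay_pivot [0.3855 0.4612 0.0005] 0.28
0.044 (np.float64(262.0912252864037), np.float64(211.17282533808321))
0.045 (np.float64(262.0943910093741), np.float64(210.98704891036695))
0.05 (np.float64(262.1102733661601), np.float64(210.05501299470916))
(np.float64(259.83445279166995), np.float64(209.20234741372562)) (np.float64(259.8920858772577), np.float64(212.8119540431423))
```

View pics/side4.png

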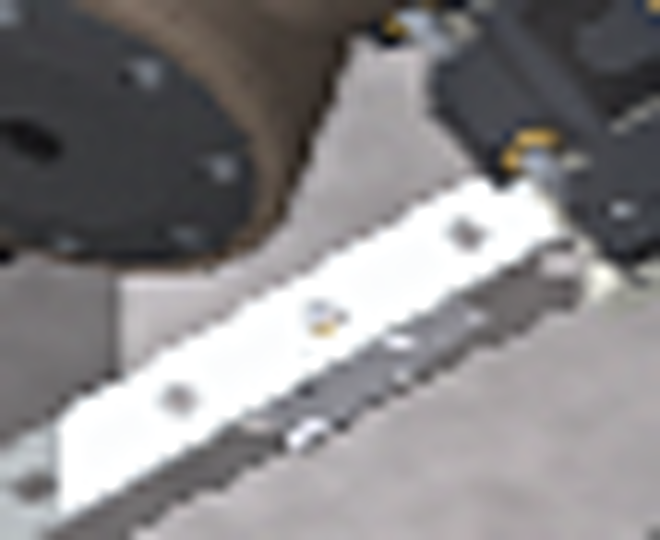

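Call:
{"method": "servo_tool", "body": {
  "gripper": [0,0,0,0,0],
  "travel": [
    [0,-0.01,-0.1],
    [0,0,-0.1],
    [0,-0.01,-0.1],
    [0,0,-0.05],
    [0,0,0]
  ],
  "rot": [
    [0.22,-0.05,0],
    [0.22,-0.05,0],
    [0.22,-0.05,0],
    [0.1,0,0],
    [0,0,0]
  ]
}}

```text
clock: 11.88
ee_pos: [0.4772, -0.0598, 0.0628]
ee_rot: [[-0.22, -0.975, -0.02], [-0.971, 0.221, -0.087], [0.089, 0.001, -0.996]]
force: [0.4, -5.5, 0.7]
gripper_width: 0.0152
grasp_force: 30.0
```

Call:
{"method": "servo_tool", "body": {
  "gripper": [0,0,0,0],
  "travel": [
    [0,-0.01,-0.1],
    [0,0,-0.1],
    [0,0,0],
    [0,0,0]
  ],
  "rot": [
    [0.22,-0.05,0],
    [0.22,-0.05,0],
    [0,0,0],
    [0,0,0]
  ]
}}

```text
clock: 12.22
ee_pos: [0.4773, -0.0599, 0.0608]
ee_rot: [[-0.221, -0.975, -0.018], [-0.972, 0.221, -0.079], [0.081, 0.0, -0.997]]
force: [0.6, -5.5, -0.2]
gripper_width: 0.0155
grasp_force: 30.0
```

Call:
{"method": "servo_tool", "body": {
  "gripper": [0,0,0,0],
  "travel": [
    [0,-0.01,-0.1],
    [0,-0.01,-0.1],
    [0,0,0],
    [0,0,0]
  ],
  "rot": [
    [0.22,-0.05,0],
    [0.22,-0.05,0],
    [0,0,0],
    [0,0,0]
  ]
}}

```text
clock: 12.55
ee_pos: [0.4773, -0.0601, 0.0588]
ee_rot: [[-0.221, -0.975, -0.017], [-0.973, 0.221, -0.071], [0.073, 0.0, -0.997]]
force: [1.3, -6.0, 0.0]
gripper_width: 0.0151
grasp_force: 30.0
```

Call:
{"method": "servo_tool", "body": {
  "gripper": [0,0,0,0,0],
  "travel": [
    [0,-0.01,-0.1],
    [0,-0.01,-0.1],
    [0,-0.01,-0.1],
    [0,0,0],
    [0,0,0]
  ],
  "rot": [
    [0.22,-0.05,0],
    [0.22,-0.05,0],
    [0.22,-0.05,0],
    [0,0,0],
    [0,0,0]
  ]
}}

```text
clock: 12.97
ee_pos: [0.4772, -0.0604, 0.0558]
ee_rot: [[-0.221, -0.975, -0.014], [-0.973, 0.221, -0.06], [0.062, 0.0, -0.998]]
force: [0.5, -5.7, 0.0]
gripper_width: 0.0148
grasp_force: 30.0
```

```bash
python3 - <<'E'
from h import *
b=robot.grab_frame("side")
spots(b,["stay_knob","stay_hole3","stay_pivot"])
save(b,"side5.png",(235,185,290,230),12)
E
```

```text
stay_knob [ 0.4762 -0.0645  0.0839] 0.74
stay_hole3 [0.4951 0.0064 0.0382] 0.83
stay_pivot [0.5338 0.1756 0.0289] 0.58
```

View pics/side5.png

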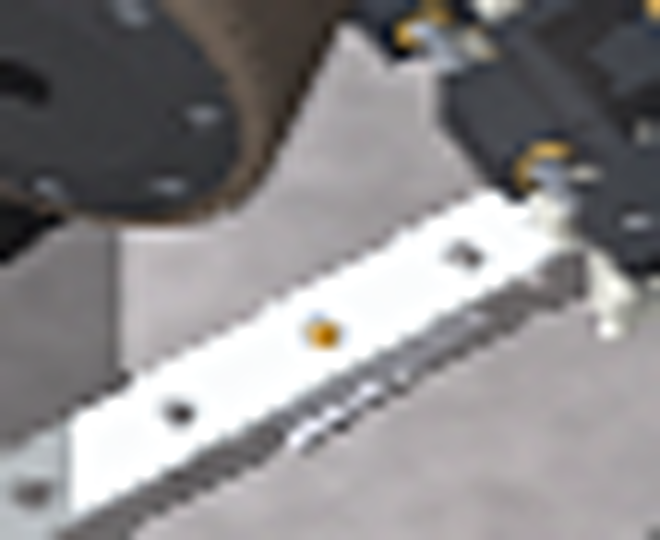

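The peg shows brass in hole 3 at crop (323,333), inside the hole, with no vertical force. I'll keep lowering gently.

Call:
{"method": "servo_tool", "body": {
  "gripper": [0,0,0,0,0,0,0],
  "travel": [
    [0,-0.01,-0.1],
    [0,-0.01,-0.1],
    [0,-0.01,-0.1],
    [0,0,-0.1],
    [0,-0.01,-0.1],
    [0,0,0],
    [0,0,0]
  ],
  "rot": [
    [0.22,-0.05,0],
    [0.22,-0.05,0],
    [0.22,-0.05,0],
    [0.22,-0.05,0],
    [0.22,-0.05,0],
    [0,0,0],
    [0,0,0]
  ]
}}

```text
clock: 13.75
ee_pos: [0.4772, -0.0608, 0.0507]
ee_rot: [[-0.221, -0.975, -0.01], [-0.974, 0.222, -0.041], [0.042, 0.001, -0.999]]
force: [0.5, -4.7, 0.5]
gripper_width: 0.0152
grasp_force: 30.0
```

Call:
{"method": "servo_tool", "body": {
  "gripper": [0,0,0,0,0,0,0],
  "travel": [
    [0,-0.01,-0.1],
    [0,-0.01,-0.1],
    [0,-0.01,-0.1],
    [0,0,-0.1],
    [0,-0.01,-0.1],
    [0,0,0],
    [0,0,0]
  ],
  "rot": [
    [0.22,-0.05,0],
    [0.22,-0.05,0],
    [0.22,-0.05,0],
    [0.22,-0.05,0],
    [0.22,-0.05,0],
    [0,0,0],
    [0,0,0]
  ]
}}

```text
clock: 14.33
ee_pos: [0.477, -0.0612, 0.0457]
ee_rot: [[-0.221, -0.975, -0.006], [-0.975, 0.222, -0.022], [0.023, 0.001, -1.0]]
force: [0.6, -4.7, 0.2]
gripper_width: 0.0153
grasp_force: 30.0
```

Call:
{"method": "servo_tool", "body": {
  "gripper": [0,0,0,0,0,0],
  "travel": [
    [0,-0.01,-0.1],
    [0,-0.01,-0.1],
    [0,0,-0.1],
    [0,0,-0.08],
    [0,0,0],
    [0,0,0]
  ],
  "rot": [
    [0.22,-0.05,0],
    [0.22,-0.05,0],
    [0.22,-0.05,0],
    [0.2,-0.05,0],
    [0,0,0],
    [0,0,0]
  ]
}}

```text
clock: 14.83
ee_pos: [0.477, -0.0614, 0.0419]
ee_rot: [[-0.221, -0.975, -0.002], [-0.975, 0.221, -0.007], [0.007, 0.001, -1.0]]
force: [0.8, -4.8, 1.3]
gripper_width: 0.0155
grasp_force: 30.0
```

Call:
{"method": "servo_tool", "body": {
  "gripper": [0,0,0,0,0],
  "travel": [
    [-0.01,-0.05,-0.03],
    [-0.01,-0.05,0],
    [-0.01,-0.04,0],
    [0,0,0],
    [0,0,0]
  ],
  "rot": [
    [0.2,0,0],
    [0,0,0],
    [0,0,0],
    [0,0,0],
    [0,0,0]
  ]
}}

```text
clock: 15.25
ee_pos: [0.4767, -0.0628, 0.0417]
ee_rot: [[-0.221, -0.975, -0.002], [-0.975, 0.221, -0.003], [0.004, 0.002, -1.0]]
force: [-0.5, -4.4, -1.1]
gripper_width: 0.0152
grasp_force: 30.0
```

Call:
{"method": "servo_tool", "body": {
  "gripper": [0,0,0,0],
  "travel": [
    [-0.01,-0.05,0],
    [-0.01,-0.05,0],
    [0,0,0],
    [0,0,0]
  ],
  "rot": [
    [0,0,0],
    [0,0,0],
    [0,0,0],
    [0,0,0]
  ]
}}

```text
clock: 15.58
ee_pos: [0.4769, -0.0636, 0.0418]
ee_rot: [[-0.221, -0.975, -0.002], [-0.975, 0.221, -0.003], [0.004, 0.001, -1.0]]
force: [2.4, -2.4, 1.0]
gripper_width: 0.0153
grasp_force: 30.0
```

Call:
{"method": "servo_tool", "body": {
  "gripper": [2,3,4,5,5,5,5,5,5],
  "travel": [
    [0,0,0],
    [0,0,0],
    [0,0,0],
    [0,0,0],
    [0,0,0],
    [0,0,0],
    [0,0,0],
    [0,0,0],
    [0,0,0]
  ],
  "rot": [
    [0,0,0],
    [0,0,0],
    [0,0,0],
    [0,0,0],
    [0,0,0],
    [0,0,0],
    [0,0,0],
    [0,0,0],
    [0,0,0]
  ]
}}

```text
clock: 16.33
ee_pos: [0.4764, -0.0638, 0.0417]
ee_rot: [[-0.221, -0.975, -0.003], [-0.975, 0.221, -0.004], [0.004, 0.002, -1.0]]
force: [-0.8, 1.0, 0.6]
gripper_width: 0.0503
grasp_force: 0.0
```

Call:
{"method": "servo_tool", "body": {
  "gripper": [5,5,5,5,5,5,5,5,5,5,5,5],
  "travel": [
    [0,0,0.5],
    [0,0,1],
    [0,0,1.5],
    [0,0,2],
    [0,0,2],
    [0,0,2],
    [0,0,2],
    [0,0,2],
    [0,0,1],
    [0,0,0],
    [0,0,0],
    [0,0,0]
  ],
  "rot": [
    [0,0,0],
    [0,0,0],
    [0,0,0],
    [0,0,0],
    [0,0,0],
    [0,0,0],
    [0,0,0],
    [0,0,0],
    [0,0,0],
    [0,0,0],
    [0,0,0],
    [0,0,0]
  ]
}}

```text
clock: 17.33
ee_pos: [0.4757, -0.0638, 0.1808]
ee_rot: [[-0.222, -0.975, -0.004], [-0.975, 0.222, -0.003], [0.004, 0.003, -1.0]]
force: [-0.3, -0.5, -0.4]
gripper_width: 0.0501
grasp_force: 0.0
```

```bash
python3 - <<'E'
from h import *
s=robot.get_state();print(s["ee_pos"],s["force"])
b=robot.grab_frame("side")
spots(b,["stay_knob","stay_hole3","stay_pivot","charcoal","coil"])
save(b,"side6.png",(190,130,325,260),5)
E
```

```text
[ 0.47571376 -0.0638189   0.18075048] [-0.3138589  -0.46113339 -0.43502457]
stay_knob [ 0.4759 -0.0681  0.0745] 0.75
stay_hole3 [0.4902 0.0031 0.0268] 0.83
stay_pivot [0.5332 0.1732 0.0266] 0.58
charcoal [0.6126 0.0354 0.0217] 0.7
coil [ 0.661  -0.0252  0.019 ] 0.45
```

View pics/side6.png

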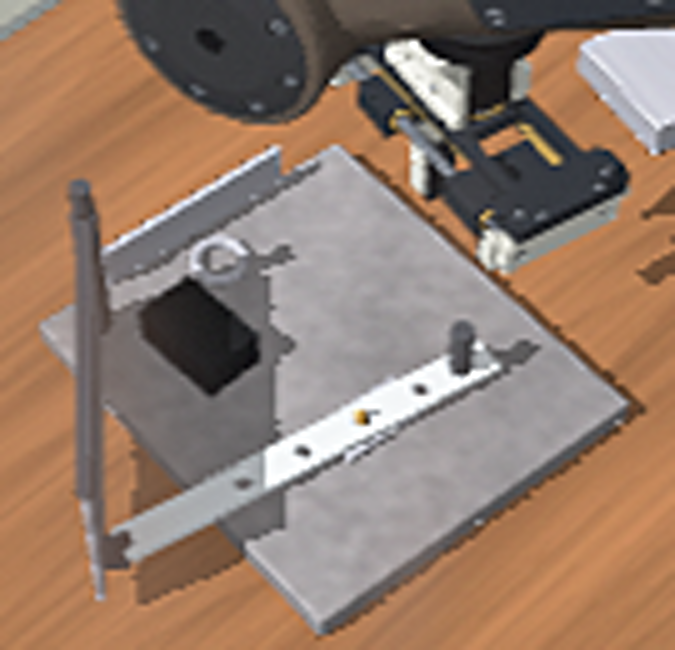

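The peg stands up through hole 3 at (362,415). The bar is level (hole underside about 27 mm, knob top about 74 mm), the wing is open and the gripper is clear, so I'm handing it in.

```bash
python3 -c "
from cell import robot
print(robot.close_job())"
```

```text
the job is handed in; nothing more can be done
None
```

The job is handed in: the stay's third hole sits fully down over the brass peg, it alone holds the wing open at about 0.6 rad, and the gripper is clear. The charcoal and coil are where they were, and the arm came near nothing else on the bench.

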